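# Fold down a ratchet-propped inspection rest

## Robot

A 6-joint arm with a two-finger parallel gripper is mounted at the origin on the work surface. World frame = base frame: x ahead of the robot, y to its left, z up, the work surface at z = 0. Lengths are in m, angles in rad, forces in N, time in s.
With the tool pointing down it reaches from about 0.4 to 0.825 m from the base axis. Payload 7 kg.
Tool frame: the origin (TCP) lies between the finger pads; the fingertips stand 11 mm ahead of it and the grasp point (between the pads) lies 8 mm behind it (arm.tips_ahead is the distance from the TCP to the fingertips, in m); z points along the fingers, x is the direction in which the jaws open and shut, and the axes are right-handed (so a half turn about z gives the same grasp; the last joint's range is limited). The gripper opens to 88 mm and grips with 3 to 60 N. Pads are 19 mm wide; open, the fingers measure 130 mm over their backs; the gripper's body (78 mm by 193 mm) begins 47 mm behind the grasp point.
Start: joints at [-0.94, 0.359, 0.012, 0, -1.224, -0.288], TCP at [0.227, -0.636, 0.238] pointing down, gripper open.
Joint ranges: [-3.07, 3.07], [-1.43, 2.12], [-1.02, 1.25], [-3.03, 1.67], [-3.05, -0], [-3.03, 3.03]. Speed limits (rad/s): [2.39, 2.39, 3.01, 3.14, 3.14, 3.14].

## Interface

Orientations are given as [roll, pitch, yaw] about the fixed x, y, z axes, in that order (R = Rz(yaw) Ry(pitch) Rx(roll)).
In Python, from station import arm, optics, finder gives the robot as it stands. The module is installed in compiled form; this text tells all that it offers.
- The arm moves only by the tool apply_moves, never from a script. Its argument "increments" is one flat list of numbers, 6 for each row, row after row: the shift along the world's x, y, z in m, then the turn, a rotation vector about the world's x, y, z in rad. In form: [tx, ty, tz, rx, ry, rz, tx, ty, tz, rx, ry, rz, ...]. A call has 1 to 20 rows; each row shifts and turns the pose as measured when the row begins; what a row does not reach is not made up. A row lasts 1/12 s, in which the tool goes at most 41.7 mm and 7.16 degrees, less where a joint would pass 70% of its speed; a pose out of reach is approached as far as the arm can. A call with a gripper value outside its range is refused whole. "hand" is the closure, from 0 (fully open) to 1 (shut), set as the call begins (left out, the last holds). The fingers move at their own pace and stop on an object; "force" is the grip in N (left out, the last holds). Time passes only in rows, so rows that do not move let the fingers close. It gives the time, the measured TCP pose, the force and the opening at its end, in the units of the state.
- arm.get_state(): the state, without advancing time (a new reading comes with each control period).
- optics.grab_frame(name): name is "side" or "top"; returns the picture (420x560x3 uint8, red, green, blue); there is no depth.
- optics.camera_model(name): a dict with "fx", "fy", "cx", "cy" (pixels), "world_to_cam" (4x4, takes a point from world to camera coordinates). Camera axes: x right, y up, looking along -z (the intrinsics and any distortion apply to the point x, -y, -z); pixel columns grow to the right and rows downward; lengths in m; the calibration is good to about 2 mm. A picture is of the moment at which its call begins. camera_model takes no time and is no camera call.
- arm.job_done(): hands the job in, once; it reports no verdict.
Trained networks look in the newest picture that a camera, given by its name, has taken for a name from the list of things; names that differ only in an ending like _2 or _b are one class to them, and where a whole thing is asked for, a point or a joint stands for the part that bears it (a point fixed in the world has none). Each returns a list of dicts, best first, with "conf" (0 to 1); they miss things now and then, are a little off and sometimes report something else, mostly with a low value. They report only what shows in the picture. A call takes as long as a camera call.
- finder.find_in(camera, name): "box" ([left, top, right, bottom] in pixels, round what is visible of it).
- finder.landmark_of(camera, name): "point" ([column, row] in pixels: a listed point, or the origin of a listed thing).
The state is a dict: "t": time; "q": joint angles; "qd": joint speeds; "joint_efforts": joint torques, N m; "eef_pos": TCP position; "ee_rot": TCP orientation; "force": force on the tool from outside, world axes, zero at the start; "moment": the same for the moment, N m; "width": finger opening in m.
Only numpy, scipy, OpenCV 4.12 (cv2) and the standard library are available. Lean on these libraries where they do the work, as an engineer would, in place of code of your own. Each camera call takes 0.05 s, during which the arm holds its last target. There are 200 camera calls.

## Task

The sloping plywood inspection rest is propped on its ratchet and has to be laid flat for packing. Take it by its bar and raise it through the notches and past the top, pressing it firmly but not hard into its rubber buffer until the pawl has swung over outwards by itself (do not touch the pawl); then let the rest down under control, not dropping it or forcing it down on the pawl, until it lies flat, and let go. Leave the other things on the bench where they are.

Things in the scene. Friction and masses are not known exactly. Their poses are not given: they have to be found in the camera images.
- frame: fixed steel frame of the rest, base plate 300 (x) by 360 (y) by 10 mm. Origin: centre of its underside, on the bench; x points from the rest's bar side towards its hinge, y along the hinge, z up. At yaw 0 the bar side faces the robot.
- hinge (a point): mid-point of the hinge axis, fixed on the frame, 90 mm along frame x and 120 mm above the bench; the axis is horizontal, along frame y. Axes as the frame's.
- board_bar (a point): middle of the round steel grip bar at the free edge of the rest (14 mm diameter, along frame y, 126 mm clear between two 10 mm stubs), 210 mm from the hinge axis. The panel begins 48 mm from the bar's centre towards the hinge: fingers go from above into that gap. Turns with the rest: x from bar to hinge, y along the bar. The bar can turn in the fingers: a hand pointing down can follow the arc.
- panel (a point): centre of the top face of the plywood panel, 87 mm from the hinge axis; panel 150 mm (x) by 248 mm (y) by 12 mm with edge battens; point turns with the rest, x towards the hinge, z out of its top face.
- board (a joint): angle a of the rest (rad): 0 flat on its wooden blocks, growing as the bar is raised, up and towards frame +x. Bar centre at frame x = 90 - 210 cos(a) mm, z = 120 + 210 sin(a) mm. Pins and pawl hold it against falling at about 0.20, 0.46 and 0.72; it starts in the first or second of these. It falls if let go elsewhere. Free lift: 2 to 7 N up at the bar, less when steep. Weight 0.6 to 1.2 kg.
- buffer (a point): top centre of the sprung rubber buffer, 28 mm diameter, far side of the hinge. An arm clamped to the rest at an angle that varies and is not measured meets it when the rest is at 0.93 to 1.19 rad; about 0.02 to 0.03 rad more (5 to 6 mm at the bar) throws the pawl. It resists by 1.5 to 2 N at the bar per mm: 10 to 14 N above the free lift throws the pawl surely; over 20 N strains it.
- pawl (a joint): angle (rad) of the pawl, a steel strut 75 mm long, 20 mm wide, standing on the base plate beside the rest's +y edge: 0 leaning in under the rest's pins, up to 0.12 while a pin passes; past 0.20 it is over centre and falls outwards by itself (to frame -x) to rest at 0.72. While it is out, the rest can be lowered freely; no hand may touch it.
- pawl_tip (a point): middle of the top end of the pawl's shank; when it leans in, 2 mm to frame +x of the frame's origin, 150 mm towards +y, 116 mm above the bench.
- flange: loose brass-coloured pipe flange, 100 mm across, 34 mm high, bystander; origin at the centre of its underside.
- tee: loose dark steel pipe tee standing on end, 52 mm across, 100 mm high, branch 45 mm long towards its own -y, bystander; origin at the centre of its underside.
- wood_block: loose wooden packing block 60 by 110 by 45 mm, bystander; origin at the centre of its underside.

How it is judged:
By the outcome, as a careful person would: the job done as asked, in the order asked, and still so for the second after the job is handed in, with the robot touching nothing.
It also fails if it takes over 67 s, if anything falls off the work surface, if the arm or the gripper's body presses on something with over 40 N, if the wrist force passes 120 N, or if a joint passes its speed limit or range.

## Working session

There is one attempt and no reset: what is moved stays moved. The work goes in short steps, Python scripts to look and compute and a tool call to move; the robot and the scene stay as the last step left them, time stands still between calls to the robot, and variables do not carry over. Pictures are saved under pics/ and viewed, about 8 in all and at most 12, crops included, and the job is handed in when it is done.

Besides the shell and the picture viewer there is one more tool, called after "Emit:" as name(argument=value, ...) on one line, values as JSON. apply_moves: Moves the arm, as the interface text tells. Its arguments: {"type":"object","properties":{"increments":{"type":"array"},"hand":{"type":"number"},"force":{"type":"number"}},"required":["increments"]}

```bash
mkdir -p pics
cat > h.py <<'E'
import numpy as np, cv2
from station import arm, optics, finder
def proj(cam,P):
    m=optics.camera_model(cam);P=np.atleast_2d(P);c=(m["world_to_cam"]@np.c_[P,np.ones(len(P))].T)[:3]
    return np.c_[m["cx"]+m["fx"]*c[0]/-c[2], m["cy"]-m["fy"]*c[1]/-c[2]]
def ray(cam,p):
    m=optics.camera_model(cam);T=np.linalg.inv(m["world_to_cam"])
    d=T[:3,:3]@np.array([(p[0]-m["cx"])/m["fx"],-(p[1]-m["cy"])/m["fy"],-1]);return T[:3,3],d
def onz(cam,p,z):
    o,d=ray(cam,p);return o+d*(z-o[2])/d[2]
def tri(pa,pb):
    (a,u),(b,v)=ray("top",pa),ray("side",pb)
    s=np.linalg.lstsq(np.c_[u,-v],b-a,rcond=None)[0];x,y=a+u*s[0],b+v*s[1];return (x+y)/2,np.linalg.norm(x-y)
def save(cam,n):
    im=optics.grab_frame(cam);cv2.imwrite(f"pics/{n}.png",im[:,:,::-1]);return im
E
python3 - <<'E'
from h import *
a=save("top","a_top");b=save("side","a_side")
cv2.imwrite("pics/a.png",np.vstack([a,b])[:,:,::-1][:, :])
print(optics.camera_model("top").keys())
for n in ["frame","hinge","board_bar","panel","buffer","pawl_tip","flange","tee","wood_block"]:
    r={}
    for c in ("top","side"):
        L=finder.landmark_of(c,n)[:1]
        if L: r[c]=L[0]["point"];print(n,c,np.round(L[0]["point"],1),round(L[0]["conf"],2))
    if len(r)==2:
        p,e=tri(r["top"],r["side"]);print("   ",np.round(p,4),round(e,4))
print(arm.get_state())
E
python3 -c "
import cv2,numpy as np
a=cv2.imread('pics/a.png');print(a.shape);cv2.imwrite('pics/a2.png',np.hstack([a[:420],a[420:]]))"
```

```text
dict_keys(['fx', 'fy', 'cx', 'cy', 'world_to_cam'])
frame top [259.  235.7] 0.58
frame side [279.7 259.5] 0.93
    [ 0.5793  0.0552 -0.0106] 0.0025
hinge top [145.  224.9] 0.75
hinge side [253.9 219.7] 0.57
    [0.525  0.2715 0.408 ] 0.0572
board_bar top [260.7 265.3] 0.88
board_bar side [316.4 217.3] 0.66
    [0.4747 0.0427 0.2124] 0.0064
panel top [255.3 225.8] 0.71
panel side [274.9 214.5] 0.69
    [0.5843 0.058  0.1783] 0.0059
buffer top [195.1 181. ] 0.58
buffer side [190.9 254.3] 0.96
    [0.7268 0.2357 0.1219] 0.0038
pawl_tip top [207.9 239. ] 0.47
pawl_tip side [258.5 277.4] 0.7
    [0.5548 0.1981 0.0989] 0.0039
flange top [144.7 275.4] 0.6
flange side [241.8 381.8] 0.92
    [0.4621 0.406  0.0177] 0.0108
wood_block top [143.4 227.2] 0.93
wood_block side [185.3 356. ] 0.8
    [0.6137 0.4197 0.009 ] 0.0135
{'t': 1.0, 'q': array([-9.39897138e-01,  3.58628657e-01,  1.18671310e-02,  1.63188744e-05,
       -1.22410424e+00, -2.88099881e-01]), 'qd': array([-5.42667517e-04, -2.54155702e-04,  8.92031867e-04,  5.03837666e-05,
        1.38858431e-03,  3.22464011e-03]), 'joint_efforts': array([-9.56813346e-05, -5.82384396e+01,  2.93307281e+01,  7.00236887e+00,
        1.25892326e-02, -2.88682418e-05]), 'eef_pos': array([ 0.22684495, -0.63570219,  0.23753131]), 'ee_rot': array([-3.14155821e+00, -6.22125656e-05,  1.91360118e+00]), 'force': array([-0.71685698, -0.67780358, -0.57851685]), 'moment': array([ 0.01003191, -0.00249201, -0.02234768]), 'width': 0.08746322548993173}
(840, 560, 3)
```

View pics/a_top.png

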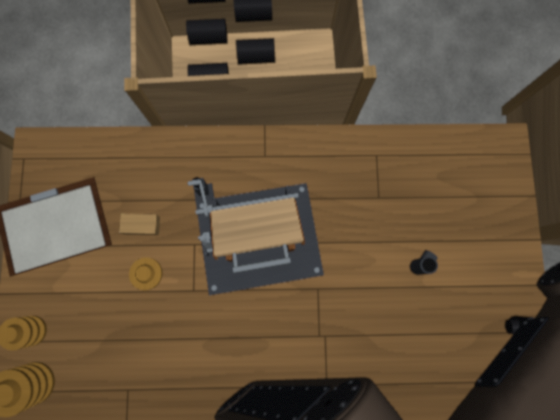

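View pics/a_side.png

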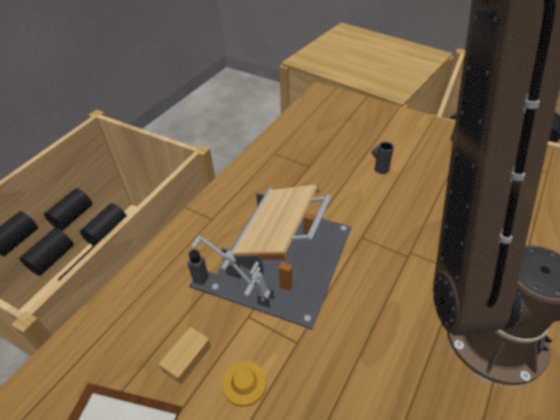

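Top view: the frame sits at about (258,237), turned about +10°, with its bar towards the robot at (261,265). The buffer is at (197,182) and the pawl at (206,238). The flange and wood block lie well to the left, and the tee to the right at (425,263). Next I fit frame pose and rest angle to all the points.

```bash
cat >> h.py <<'E'
def F(p,P):
    c,s=np.cos(p[2]),np.sin(p[2]);P=np.atleast_2d(P);return np.c_[p[0]+c*P[:,0]-s*P[:,1],p[1]+s*P[:,0]+c*P[:,1],P[:,2]]
def bar(a,y=0): return np.array([.09-.21*np.cos(a),y,.12+.21*np.sin(a)])
E
python3 - <<'E'
from h import *
from scipy.optimize import least_squares
import json
obs=[("top",(259,235.7),"o"),("side",(279.7,259.5),"o"),("top",(260.7,265.3),"b"),("side",(316.4,217.3),"b"),("top",(255.3,225.8),"p"),("side",(274.9,214.5),"p"),
("top",(207.9,239),"t"),("side",(258.5,277.4),"t"),
("top",(302,189),(1,-1)),("top",(318,270),(-1,-1)),("top",(213,288),(-1,1)),("side",(344,228),(-1,-1)),("side",(307,318),(-1,1)),("side",(215,287),(1,1))]
def res(v,full=False):
    a=v[3];r=[]
    for c,px,k in obs:
        if k=="o":P=[0,0,0.0]
        elif k=="b":P=bar(a)
        elif k=="p":P=[.09-.087*np.cos(a)-v[5]*np.sin(a),0,.12+.087*np.sin(a)-v[5]*np.cos(a)*-1]
        elif k=="t":P=[.002,.15,.116]
        else:P=[k[0]*(.15-v[4]),k[1]*(.18-v[4]),.012]
        r.append(proj(c,F(v,P))[0]-px)
    return np.array(r) if full else np.ravel(r)
s=least_squares(res,[.58,.055,.17,.35,.015,0.01],loss="soft_l1",f_scale=1.5)
print(np.round(s.x,4));R=res(s.x,True)
for o,r in zip(obs,R):print(o[0],o[2],np.round(r,1))
json.dump(list(s.x),open("pose.json","w"))
v=s.x
for a in (.2,.46,v[3]):
    print(a,np.round(F(v,bar(a)),4),[np.round(proj(c,F(v,bar(a)))[0],1) for c in("top","side")])
for c in("top","side"):
    im=cv2.imread(f"pics/a_{c}.png");B=(150,150,260,150) if c=="top" else (170,160,210,170)
    x,y,w,h=B;k=5 if 0 else 4;im=cv2.resize(im[y:y+h,x:x+w],None,fx=3,fy=3,interpolation=cv2.INTER_CUBIC)
    def dot(P,col):
        for u in proj(c,F(v,P)):cv2.circle(im,tuple(int(round(q)) for q in (u-[x,y]+.5)*3),3,col,1)
    dot([[i*.15,j*.18,.01] for i in(-1,1) for j in(-1,1)],(0,255,255));dot([[.002,.15,.116]],(255,0,255))
    for a,col in((.2,(0,0,255)),(.46,(0,255,0))):dot([bar(a,-.063),bar(a,.063)],col)
    cv2.imwrite(f"pics/b_{c}.png",im)
t=cv2.imread("pics/b_top.png");s_=cv2.imread("pics/b_side.png");
W=max(t.shape[1],s_.shape[1]);print(t.shape,s_.shape)
E
```

```text
[0.5722 0.055  0.1533 0.4649 0.0184 0.0057]
top o [-0.2  1.4]
side o [ 2.5 -1.2]
top b [ 0.5 -1.6]
side b [ 1.5 -1.1]
top p [0.4 0.7]
side p [2.5 4. ]
top t [-2.6  1.2]
side t [-1.2 -2. ]
top (1, -1) [-0.1 -0.9]
top (-1, -1) [-1.2 -0.5]
top (-1, 1) [ 0.4 -0.6]
side (-1, -1) [-0.6 -0.1]
side (-1, 1) [-0.3  0.9]
side (1, 1) [-1.4 -0.2]
0.2 [[0.4578 0.0373 0.1617]] [array([263. , 271.4]), array([323.9, 232.3])]
0.46 [[0.4752 0.04   0.2132]] [array([261.2, 263.9]), array([318. , 216.5])]
0.4648805157547518 [[0.4756 0.0401 0.2141]] [array([261.2, 263.7]), array([317.9, 216.2])]
(450, 780, 3) (510, 630, 3)
```

View pics/b_top.png

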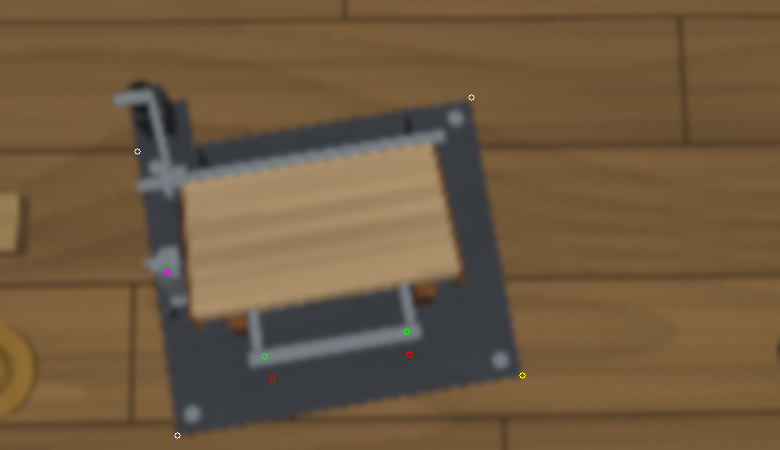

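View pics/b_side.png

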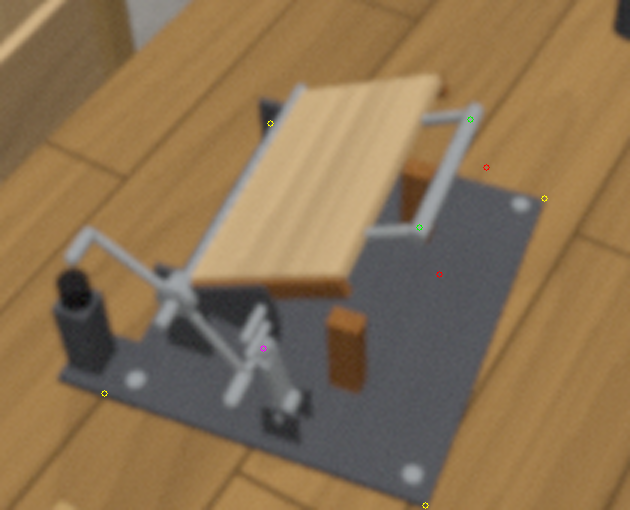

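The rest is in the second notch (a ≈ 0.46), with the bar at about (0.473, 0.040, 0.214) and frame yaw at 0.153. I'm moving to a hover above the bar with the jaws partly closed.

Emit:
apply_moves(increments=[0.0135,0.0375,0.0045,0,0,0.077,0.0135,0.0375,0.0045,0,0,0.077,0.0135,0.0375,0.0045,0,0,0.077,0.0135,0.0375,0.0045,0,0,0.077,0.0135,0.0375,0.0045,0,0,0.077,0.0135,0.0375,0.0045,0,0,0.077,0.0135,0.0375,0.0045,0,0,0.077,0.0135,0.0375,0.0045,0,0,0.077,0.0135,0.0375,0.0045,0,0,0.077,0.0135,0.0375,0.0045,0,0,0.077,0.0135,0.0375,0.0045,0,0,0.077,0.0135,0.0375,0.0045,0,0,0.077,0.0135,0.0375,0.0045,0,0,0.077,0.0135,0.0375,0.0045,0,0,0.077,0.0135,0.0375,0.0045,0,0,0.077,0.0135,0.0375,0.0045,0,0,0.077,0.0135,0.0375,0.0045,0,0,0.077,0.0135,0.0375,0.0045,0,0,0.077], hand=0.6, force=20)

```text
t: 2.5
eef_pos: [0.4671, 0.0618, 0.3216]
ee_rot: [3.14, 0.009, -2.927]
force: [1.0, -0.8, 0.3]
width: 0.0351
```

Emit:
apply_moves(increments=[0.006,-0.022,-0.025,0,0,-0.061,0,0,-0.02,0,0,0,0,0,0,0,0,0])

```text
t: 2.75
eef_pos: [0.4769, 0.0517, 0.2775]
ee_rot: [3.138, 0.015, -2.967]
force: [-0.5, -0.9, -0.4]
width: 0.0349
```

Run:
```python
from h import *
s=arm.get_state();print(np.round(s["eef_pos"],4),np.round(s["ee_rot"],3),np.round(s["force"],1),s["width"])
for c in("side","top"):
    im=save(c,"c_"+c)
    L=finder.landmark_of(c,"board_bar")[:1];print(c,[(np.round(l["point"],1),round(l["conf"],2)) for l in L], proj(c,s["eef_pos"]+[0,0,-.011]))
im=cv2.imread("pics/c_side.png")[140:330,180:400];im=cv2.resize(im,None,fx=3,fy=3,interpolation=cv2.INTER_CUBIC);cv2.imwrite("pics/c.png",im)
```

```text
[0.4769 0.0517 0.2775] [ 3.138  0.015 -2.967] [-0.5 -0.9 -0.4] 0.034889475526925035
side [(array([316.4, 218.4]), 0.77)] [[315.95456915 203.81104287]]
top [] [[255.74848527 262.0674778 ]]
```

View pics/c.png

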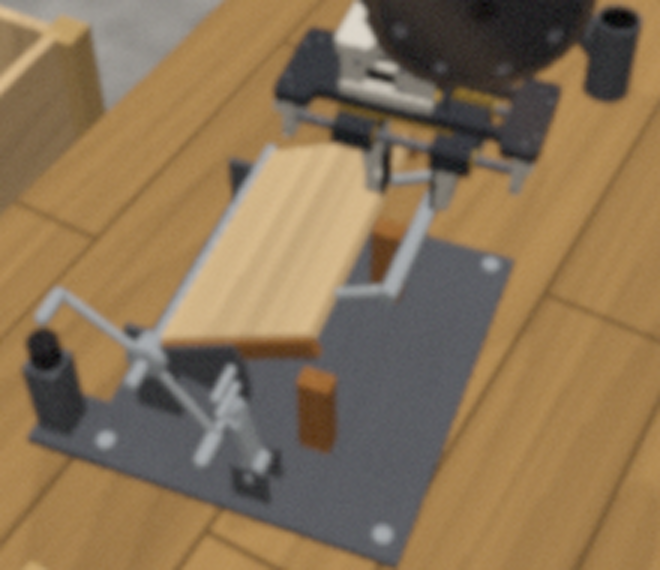

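The open fingers straddle the bar: finger tips at about (375,185) and (440,200) in the crop, bar between them. I'm correcting the small offsets and descending.

Emit:
apply_moves(increments=[-0.004,-0.011,0,0,0.015,-0.021,-0.0,-0.002,-0.015,0,0,0,0,0,-0.015,0,0,0,0,0,-0.015,0,0,0,0,0,-0.012,0,0,0,0,0,0,0,0,0])

```text
t: 3.45
eef_pos: [0.4758, 0.0318, 0.2313]
ee_rot: [3.132, 0.016, -3.002]
force: [0.5, -0.9, -0.4]
width: 0.035
```

Emit:
apply_moves(increments=[-0.002,0.004,-0.012,0,0.015,0.012,0,0,-0.01,0,0,0,0,0,-0.006,0,0,0,0,0,0,0,0,0])

```text
t: 3.78
eef_pos: [0.4749, 0.0341, 0.2049]
ee_rot: [3.129, 0.004, -2.993]
force: [-0.8, 0.5, 0.5]
width: 0.0351
```

Emit:
apply_moves(increments=[0,0,0,0,0,0,0,0,0,0,0,0,0,0,0,0,0,0,0,0,0,0,0,0,0,0,0,0,0,0,0,0,0,0,0,0], hand=1, force=40)

```text
t: 4.28
eef_pos: [0.4756, 0.0342, 0.2062]
ee_rot: [3.129, 0.006, -2.993]
force: [0.9, -1.4, -2.9]
width: 0.0131
```

Emit:
apply_moves(increments=[0.0038,0.0006,0.0074,0,0,0,0.0041,0.0006,0.0073,0,0,0,0.0044,0.0007,0.0071,0,0,0,0.0047,0.0007,0.0069,0,0,0])

```text
t: 4.62
eef_pos: [0.4915, 0.0367, 0.234]
ee_rot: [3.129, -0.0, -2.993]
force: [2.9, -0.3, -6.9]
width: 0.013
```

```bash
cat >> h.py <<'E'
T0=np.array([.4756,.0342,.2062]);A0=.462;YAW=.151
u=np.array([np.cos(YAW),np.sin(YAW),0]);C=T0+.21*np.cos(A0)*u-np.array([0,0,.21*np.sin(A0)])
def where():
    s=arm.get_state();d=s["eef_pos"]-C;x=-(d@u);z=d[2]
    print("t",round(s["t"],2),"pos",np.round(s["eef_pos"],4),"a",round(np.arctan2(z,x),4),"rad",round(np.hypot(x,z),4),"f",np.round(s["force"],1),"rot",np.round(s["ee_rot"],3),"w",round(s["width"],4))
    return s
def plan(a,b,n):
    s=arm.get_state()
    A=np.linspace(a,b,n+1);P=[C+.21*(-np.cos(t)*u+[0,0,np.sin(t)]) for t in A]
    print(np.round(np.diff(P,axis=0),4).tolist())
E
python3 - <<'E'
from h import *
where()
plan(.6,.88,7)
E
```

```text
t 4.62 pos [0.4915 0.0367 0.234 ] a 0.6151 rad 0.2104 f [ 2.9 -0.3 -6.9] rot [ 3.129 -0.    -2.993] w 0.013
[[0.0048, 0.0007, 0.0068], [0.0051, 0.0008, 0.0066], [0.0053, 0.0008, 0.0064], [0.0056, 0.0009, 0.0062], [0.0058, 0.0009, 0.006], [0.0061, 0.0009, 0.0057], [0.0063, 0.001, 0.0055]]
```

Emit:
apply_moves(increments=[0.0048,0.0007,0.0068,0,0,0,0.0051,0.0008,0.0066,0,0,0,0.0053,0.0008,0.0064,0,0,0,0.0056,0.0009,0.0062,0,0,0,0.0058,0.0009,0.006,0,0,0,0.0061,0.0009,0.0057,0,0,0,0,0,0,0,0,0])

```text
t: 5.2
eef_pos: [0.5277, 0.0423, 0.2758]
ee_rot: [3.129, -0.004, -2.994]
force: [1.2, -0.9, -5.2]
width: 0.0128
```

Run:
```python
from h import *
where()
plan(.86,1.22,18)
```

```text
t 5.2 pos [0.5277 0.0423 0.2758] a 0.8786 rad 0.2119 f [ 1.2 -0.9 -5.2] rot [ 3.129 -0.004 -2.994] w 0.0128
[[0.0032, 0.0005, 0.0027], [0.0032, 0.0005, 0.0026], [0.0033, 0.0005, 0.0026], [0.0033, 0.0005, 0.0025], [0.0034, 0.0005, 0.0024], [0.0034, 0.0005, 0.0024], [0.0035, 0.0005, 0.0023], [0.0035, 0.0005, 0.0022], [0.0036, 0.0005, 0.0022], [0.0036, 0.0005, 0.0021], [0.0036, 0.0006, 0.002], [0.0037, 0.0006, 0.0019], [0.0037, 0.0006, 0.0019], [0.0038, 0.0006, 0.0018], [0.0038, 0.0006, 0.0017], [0.0038, 0.0006, 0.0016], [0.0039, 0.0006, 0.0016], [0.0039, 0.0006, 0.0015]]
```

Emit:
apply_moves(increments=[0.0033,0.0005,0.0025,0,0,0,0.0034,0.0005,0.0024,0,0,0,0,0,0,0,0,0])

```text
t: 5.45
eef_pos: [0.534, 0.0433, 0.2813]
ee_rot: [3.129, -0.006, -2.994]
force: [1.1, 0.9, -5.2]
width: 0.0126
```

Emit:
apply_moves(increments=[0.0034,0.0005,0.0023,0,0,0,0,0,0,0,0,0])

```text
t: 5.62
eef_pos: [0.5373, 0.0438, 0.284]
ee_rot: [3.129, -0.006, -2.994]
force: [0.1, 0.5, -5.6]
width: 0.0127
```

Emit:
apply_moves(increments=[0.0035,0.0005,0.0022,0,0,0,0,0,0,0,0,0])

```text
t: 5.78
eef_pos: [0.5407, 0.0444, 0.2865]
ee_rot: [3.129, -0.007, -2.994]
force: [0.3, 0.3, -4.2]
width: 0.0128
```

Emit:
apply_moves(increments=[0.0035,0.0005,0.0021,0,0,0,0,0,0,0,0,0])

```text
t: 5.95
eef_pos: [0.5441, 0.0449, 0.289]
ee_rot: [3.129, -0.007, -2.994]
force: [-0.7, -0.1, -4.2]
width: 0.013
```

Emit:
apply_moves(increments=[0.0036,0.0005,0.0021,0,0,0,0,0,0,0,0,0])

```text
t: 6.12
eef_pos: [0.5476, 0.0454, 0.2916]
ee_rot: [3.128, -0.008, -2.994]
force: [-1.0, 0.6, -1.9]
width: 0.0127
```

Run:
```python
from h import *
where()
```

```text
t 6.12 pos [0.5476 0.0454 0.2916] a 0.9991 rad 0.2128 f [-1.   0.6 -1.9] rot [ 3.128 -0.008 -2.994] w 0.0127
```

Emit:
apply_moves(increments=[0.0036,0.0005,0.002,0,0,0,0,0,0,0,0,0])

```text
t: 6.28
eef_pos: [0.5508, 0.0459, 0.2938]
ee_rot: [3.128, -0.009, -2.994]
force: [-3.0, 0.5, -2.5]
width: 0.0132
```

Emit:
apply_moves(increments=[0.0036,0.0005,0.0019,0,0,0,0,0,0,0,0,0])

```text
t: 6.45
eef_pos: [0.5525, 0.0462, 0.295]
ee_rot: [3.128, -0.013, -2.994]
force: [-4.5, 1.8, -4.0]
width: 0.0128
```

Emit:
apply_moves(increments=[0.0037,0.0005,0.0018,0,0,0,0,0,0,0,0,0])

```text
t: 6.62
eef_pos: [0.5532, 0.0463, 0.2955]
ee_rot: [3.128, -0.02, -2.994]
force: [-5.2, 1.5, -5.1]
width: 0.0126
```

Emit:
apply_moves(increments=[0.0055,0.0008,0.003,0,0,0])

```text
t: 6.7
eef_pos: [0.5559, 0.0466, 0.2971]
ee_rot: [3.127, -0.025, -2.995]
force: [-13.1, 1.0, -4.5]
width: 0.0124
```

Emit:
apply_moves(increments=[0.007,0.001,0.004,0,0,0])

```text
t: 6.78
eef_pos: [0.5593, 0.0471, 0.2993]
ee_rot: [3.127, -0.034, -2.995]
force: [-14.8, 1.3, -7.4]
width: 0.0128
```

Run:
```python
from h import *
where()
L=save("side","d_side");print(finder.landmark_of("side","pawl_tip")[:2])
```

```text
t 6.78 pos [0.5593 0.0471 0.2993] a 1.0655 rad 0.2134 f [-14.8   1.3  -7.4] rot [ 3.127 -0.034 -2.995] w 0.0128
[{'point': [275.5, 285.3], 'conf': 0.67}]
```

Emit:
apply_moves(increments=[0,0,0,0,0,0,0,0,0,0,0,0])

```text
t: 7.05
eef_pos: [0.554, 0.0464, 0.2961]
ee_rot: [3.127, -0.048, -2.996]
force: [-6.4, 1.1, -3.0]
width: 0.0126
```

Run:
```python
from h import *
where()
save("side","e_side");print(finder.landmark_of("side","pawl_tip")[:2])
cv2.imwrite("pics/e.png",np.hstack([cv2.resize(cv2.imread(f"pics/{n}_side.png")[220:340,180:310],None,fx=3,fy=3,interpolation=cv2.INTER_CUBIC) for n in "ae"]))
```

```text
t 7.05 pos [0.554  0.0464 0.2961] a 1.0362 rad 0.2132 f [-6.4  1.1 -3. ] rot [ 3.127 -0.048 -2.996] w 0.0126
[{'point': [277.5, 284.9], 'conf': 0.67}]
```

View pics/e.png

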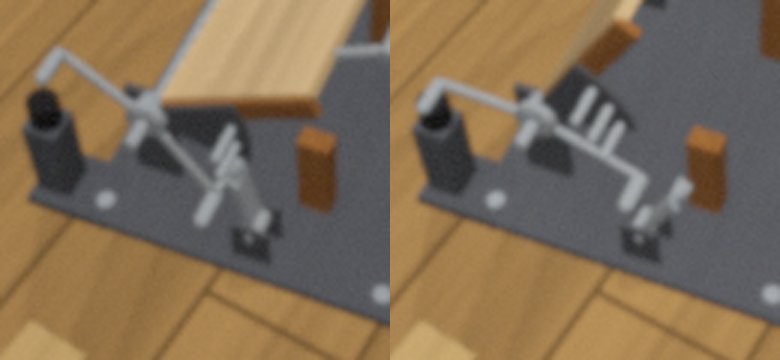

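The pawl's shank now leans outwards (crop right, tip at about (685,185), previously (235,170) in the left crop), so it has thrown. I'll lower along the arc.

Run:
```python
from h import *
plan(1.03,.55,16); plan(.55,0,18)
```

```text
[[-0.0053, -0.0008, -0.0033], [-0.0052, -0.0008, -0.0035], [-0.0051, -0.0008, -0.0036], [-0.005, -0.0008, -0.0038], [-0.0049, -0.0007, -0.0039], [-0.0047, -0.0007, -0.0041], [-0.0046, -0.0007, -0.0042], [-0.0045, -0.0007, -0.0044], [-0.0044, -0.0007, -0.0045], [-0.0042, -0.0006, -0.0046], [-0.0041, -0.0006, -0.0048], [-0.0039, -0.0006, -0.0049], [-0.0038, -0.0006, -0.005], [-0.0036, -0.0006, -0.0051], [-0.0035, -0.0005, -0.0052], [-0.0033, -0.0005, -0.0053]]
[[-0.0032, -0.0005, -0.0055], [-0.0031, -0.0005, -0.0056], [-0.0029, -0.0004, -0.0057], [-0.0027, -0.0004, -0.0058], [-0.0025, -0.0004, -0.0059], [-0.0024, -0.0004, -0.006], [-0.0022, -0.0003, -0.006], [-0.002, -0.0003, -0.0061], [-0.0018, -0.0003, -0.0061], [-0.0016, -0.0002, -0.0062], [-0.0014, -0.0002, -0.0062], [-0.0013, -0.0002, -0.0063], [-0.0011, -0.0002, -0.0063], [-0.0009, -0.0001, -0.0064], [-0.0007, -0.0001, -0.0064], [-0.0005, -0.0001, -0.0064], [-0.0003, -0.0, -0.0064], [-0.0001, -0.0, -0.0064]]
```

Emit:
apply_moves(increments=[-0.0053,-0.0008,-0.0033,0,-0.008,0,-0.0052,-0.0008,-0.0035,0,-0.008,0,-0.0051,-0.0008,-0.0036,0,-0.008,0,-0.005,-0.0008,-0.0038,0,-0.008,0,-0.0049,-0.0007,-0.0039,0,0,0,-0.0047,-0.0007,-0.0041,0,0,0,-0.0046,-0.0007,-0.0042,0,0,0,-0.0045,-0.0007,-0.0044,0,0,0])

```text
t: 7.82
eef_pos: [0.519, 0.041, 0.2689]
ee_rot: [3.131, 0.006, -2.994]
force: [1.0, -0.3, 0.3]
width: 0.0128
```

Run:
```python
from h import *
where()
```

```text
t 7.82 pos [0.519  0.041  0.2689] a 0.8261 rad 0.2125 f [ 1.  -0.3  0.3] rot [ 3.131  0.006 -2.994] w 0.0128
```

Emit:
apply_moves(increments=[-0.0044,-0.0007,-0.0045,0,0,0,-0.0042,-0.0006,-0.0046,0,0,0,-0.0041,-0.0006,-0.0048,0,0,0,0,0,0,0,0,0])

```text
t: 8.15
eef_pos: [0.5037, 0.0387, 0.252]
ee_rot: [3.131, 0.005, -2.995]
force: [0.6, 1.0, -2.2]
width: 0.0126
```

Run:
```python
from h import *
where()
save("side","f_side");print(finder.landmark_of("side","pawl_tip")[:2])
cv2.imwrite("pics/f.png",cv2.resize(cv2.imread("pics/f_side.png")[150:340,170:380],None,fx=3,fy=3,interpolation=cv2.INTER_CUBIC))
```

```text
t 8.15 pos [0.5037 0.0387 0.252 ] a 0.7185 rad 0.2118 f [ 0.6  1.  -2.2] rot [ 3.131  0.005 -2.995] w 0.0126
[{'point': [244.7, 384.9], 'conf': 0.59}, {'point': [278.4, 287.9], 'conf': 0.56}]
```

View pics/f.png

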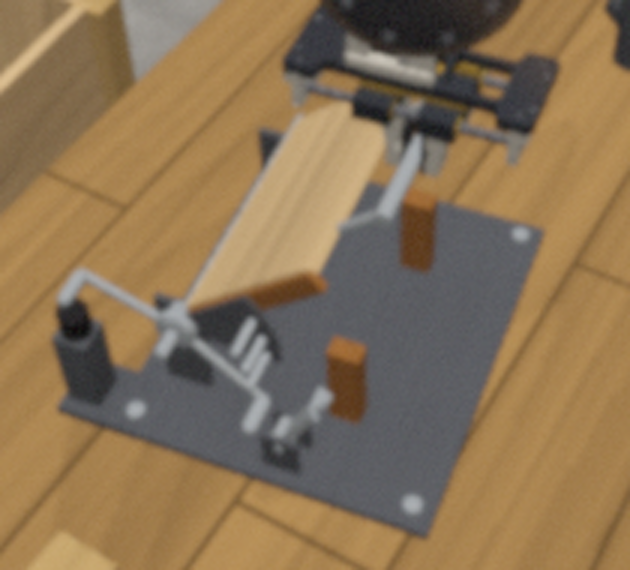

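The rest is held by its bar at (415,155), the pawl is clear outwards at (318,400), and nothing is bearing on it. I'll carry on lowering.

Emit:
apply_moves(increments=[-0.0039,-0.0006,-0.0049,0,0,0,-0.0038,-0.0006,-0.005,0,0,0,-0.0036,-0.0006,-0.0051,0,0,0,-0.0035,-0.0005,-0.0052,0,0,0,-0.0033,-0.0005,-0.0053,0,0,0,-0.0032,-0.0005,-0.0055,0,0,0,-0.0031,-0.0005,-0.0056,0,0,0,-0.0029,-0.0004,-0.0057,0,0,0])

```text
t: 8.92
eef_pos: [0.4758, 0.0343, 0.2079]
ee_rot: [3.132, 0.007, -2.994]
force: [0.5, 1.5, -1.1]
width: 0.0128
```

Run:
```python
from h import *
where()
```

```text
t 8.92 pos [0.4758 0.0343 0.2079] a 0.4696 rad 0.2106 f [ 0.5  1.5 -1.1] rot [ 3.132  0.007 -2.994] w 0.0128
```

Emit:
apply_moves(increments=[-0.0028,-0.0004,-0.0057,0,0,0,-0.0026,-0.0004,-0.0058,0,0,0,-0.0025,-0.0004,-0.0059,0,0,0,-0.0023,-0.0004,-0.006,0,0,0,-0.0021,-0.0003,-0.006,0,0,0,-0.0019,-0.0003,-0.0061,0,0,0,-0.0017,-0.0003,-0.0061,0,0,0])

```text
t: 9.5
eef_pos: [0.4591, 0.0318, 0.1621]
ee_rot: [3.131, 0.01, -2.994]
force: [2.1, 1.2, -1.3]
width: 0.0126
```

Emit:
apply_moves(increments=[-0.0014,-0.0002,-0.0062,0,0,0,-0.0013,-0.0002,-0.0062,0,0,0,-0.001,-0.0002,-0.006,0,0,0,0,0,0,0,0,0])

```text
t: 9.83
eef_pos: [0.4554, 0.0312, 0.1408]
ee_rot: [3.131, 0.01, -2.994]
force: [2.7, 0.7, -2.7]
width: 0.0129
```

Run:
```python
from h import *
where()
```

```text
t 9.83 pos [0.4554 0.0312 0.1408] a 0.1344 rad 0.2103 f [ 2.7  0.7 -2.7] rot [ 3.131  0.01  -2.994] w 0.0129
```

Emit:
apply_moves(increments=[-0.0007,-0.0001,-0.005,0,0,0,-0.0005,-0.0001,-0.005,0,0,0,-0.0004,-0.0001,-0.005,0,0,0,-0.0003,0,-0.004,0,0,0,0,0,0,0,0,0])

```text
t: 10.25
eef_pos: [0.454, 0.031, 0.12]
ee_rot: [3.132, 0.011, -2.994]
force: [2.5, 1.2, -2.3]
width: 0.0131
```

Emit:
apply_moves(increments=[0,0,-0.003,0,0,0,0,0,-0.003,0,0,0,0,0,0,0,0,0])

```text
t: 10.5
eef_pos: [0.454, 0.031, 0.1169]
ee_rot: [3.133, 0.011, -2.992]
force: [2.6, 0.6, -3.9]
width: 0.013
```

Emit:
apply_moves(increments=[0,0,-0.003,0,0,0,0,0,0,0,0,0])

```text
t: 10.67
eef_pos: [0.454, 0.031, 0.1168]
ee_rot: [3.133, 0.012, -2.99]
force: [1.5, 0.1, -4.8]
width: 0.0129
```

Emit:
apply_moves(increments=[0,0,-0.002,0,0,0,0,0,0,0,0,0])

```text
t: 10.83
eef_pos: [0.454, 0.031, 0.1167]
ee_rot: [3.134, 0.013, -2.99]
force: [2.8, 1.0, -4.4]
width: 0.013
```

Emit:
apply_moves(increments=[0,0,-0.002,0,0,0,0,0,0,0,0,0])

```text
t: 11.0
eef_pos: [0.454, 0.031, 0.1166]
ee_rot: [3.134, 0.013, -2.989]
force: [2.8, 0.2, -4.8]
width: 0.0127
```

Run:
```python
from h import *
s=where();print(np.round(s["q"],3),np.round(s["moment"],2))
save("side","g_side")
for n in("board_bar","panel"):print(n,[(np.round(l["point"],1),round(l["conf"],2)) for l in finder.landmark_of("side",n)[:1]])
v=[.572,.055,.153]
for a in(0,.03,.2):print(a,proj("side",F(v,bar(a))))
cv2.imwrite("pics/g.png",cv2.resize(cv2.imread("pics/g_side.png")[150:340,170:380],None,fx=3,fy=3,interpolation=cv2.INTER_CUBIC))
```

```text
t 11.0 pos [0.454  0.031  0.1166] a 0.0193 rad 0.2098 f [ 2.8  0.2 -4.8] rot [ 3.134  0.013 -2.989] w 0.0127
[ 0.501  0.11  -0.63  -0.004 -0.816 -0.345] [ 0.17 -0.82  0.01]
board_bar [(array([322.7, 246.3]), 0.66)]
panel [(array([280.4, 226.4]), 0.58)]
0 [[324.72959556 243.39874179]]
0.03 [[324.82202919 241.82929268]]
0.2 [[323.99450816 232.36337897]]
```

View pics/g.png

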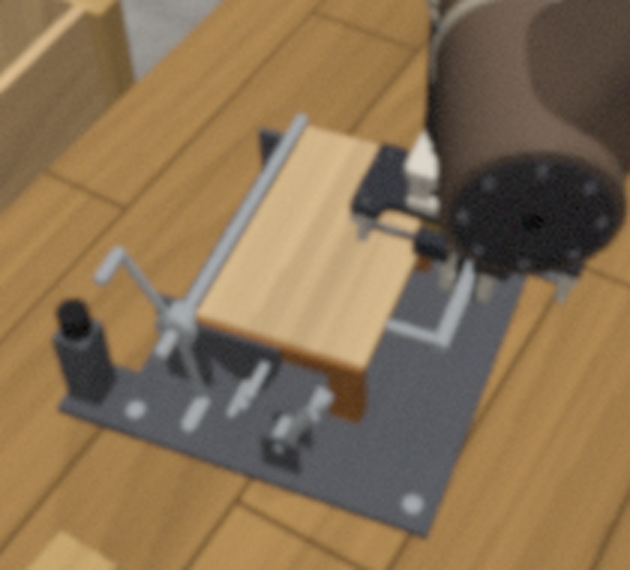

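The rest is flat on its blocks: panel corner on the wooden block at (350,385), bar at (455,310), pawl still out. I'll open part way, clear of the panel edge, and check.

Emit:
apply_moves(increments=[0,0,0,0,0,0,0,0,0,0,0,0,0,0,0,0,0,0,0,0,0,0,0,0,0,0,0,0,0,0], hand=0.62)

```text
t: 11.57
eef_pos: [0.4512, 0.0297, 0.114]
ee_rot: [3.135, 0.006, -2.99]
force: [-0.2, 0.5, 1.0]
width: 0.0323
```

Emit:
apply_moves(increments=[0.001,0,0.004,0,0,0,0.001,0,0.006,0,0,0,0,0,0.008,0,0,0,0,0,0.01,0,0,0])

```text
t: 11.9
eef_pos: [0.4515, 0.0287, 0.1416]
ee_rot: [3.137, 0.0, -2.991]
force: [0.5, 0.2, -0.2]
width: 0.0327
```

Emit:
apply_moves(increments=[0,0,0.02,0,0,0,0,0,0.03,0,0,0,0,0,0.03,0,0,0,0,0,0.03,0,0,0,0,0,0.03,0,0,0,0,-0.035,0.01,0,0,0,0,-0.035,0,0,0,0,0,-0.035,0,0,0,0,0,-0.035,0,0,0,0,0,-0.035,0,0,0,0,0,-0.03,0,0,0,0,0,0,0,0,0])

```text
schema error: expected a multiple of 6 numbers
```

Run:
```python
from h import *
where()
for c in("side","top"):
    save(c,"i_"+c)
    for n in("board_bar","panel","pawl_tip"):print(c,n,[(np.round(l["point"],1),round(l["conf"],2)) for l in finder.landmark_of(c,n)[:1]])
v=[.572,.055,.153];print([proj(c,F(v,bar(a)))[0] for a in(0,.05) for c in("side","top")])
A=cv2.imread("pics/i_side.png")[90:420,140:420];B=cv2.imread("pics/i_top.png")[150:320,90:450]
k=330/170
cv2.imwrite("pics/i.png",np.vstack([cv2.resize(A,(0,0),fx=1.15,fy=1.15),np.zeros((0,322,3),np.uint8)]) if 0 else np.hstack([cv2.resize(A,(373,440)),cv2.resize(cv2.copyMakeBorder(B,0,200,0,0,0),(427,439)) if 0 else cv2.copyMakeBorder(cv2.resize(B,(425,201)),0,239,0,0,0)]))
```

```text
t 11.9 pos [0.4515 0.0287 0.1416] a 0.1356 rad 0.2146 f [ 0.5  0.2 -0.2] rot [ 3.137  0.    -2.991] w 0.0327
side board_bar [(array([323.3, 245.2]), 0.67)]
side panel [(array([244.2, 382.8]), 0.6)]
side pawl_tip [(array([276.4, 284.9]), 0.51)]
top board_bar []
top panel [(array([256.3, 231.7]), 0.62)]
top pawl_tip [(array([211.2, 255.4]), 0.48)]
[array([324.72959556, 243.39874179]), array([263.69594783, 273.54598234]), array([324.84468913, 240.76490743]), array([263.56489759, 273.3230364 ])]
```

View pics/i.png

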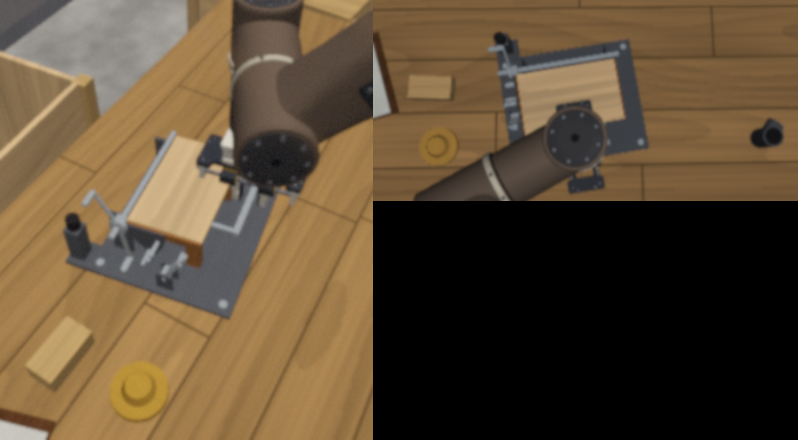

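The rest stays flat with the pawl out and the bystanders unmoved. The second move was refused as malformed, so I'm sending a plain retreat upwards.

Emit:
apply_moves(increments=[0,0,0.02,0,0,0,0,0,0.03,0,0,0,0,0,0.03,0,0,0,0,0,0.03,0,0,0,0,0,0.02,0,0,0,0,0,0,0,0,0,0,0,0,0,0,0])

```text
t: 12.88
eef_pos: [0.4479, 0.0271, 0.2731]
ee_rot: [3.139, -0.008, -2.991]
force: [1.2, -0.6, -1.5]
width: 0.0333
```

Run:
```python
from h import *
where()
save("side","j_side")
for n in("board_bar","panel","pawl_tip","flange","wood_block"):print(n,[(np.round(l["point"],1),round(l["conf"],2)) for l in finder.landmark_of("side",n)[:1]])
a,b=[cv2.imread(f"pics/{n}_side.png")[210:340,180:300].astype(int) for n in "ij"];print("diff",np.abs(a-b).mean())
cv2.imwrite("pics/j.png",cv2.resize(cv2.imread("pics/j_side.png")[130:340,170:400],None,fx=2.5,fy=2.5))
```

```text
t 12.88 pos [0.4479 0.0271 0.2731] a 0.6381 rad 0.2694 f [ 1.2 -0.6 -1.5] rot [ 3.139 -0.008 -2.991] w 0.0333
board_bar []
panel [(array([286. , 223.5]), 0.55)]
pawl_tip [(array([277.9, 284. ]), 0.42)]
flange [(array([240.7, 384.7]), 0.88)]
wood_block [(array([185.6, 356.9]), 0.81)]
diff 2.706923076923077
```

View pics/j.png

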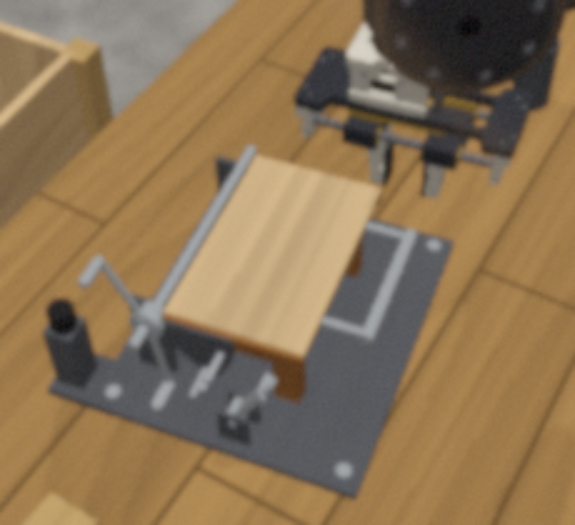

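The rest lies flat, the pawl is out at (265,385), and the gripper is well clear above. Handing in.

```bash
python3 -c "
from station import arm
print(arm.job_done())"
```

```text
the job is handed in; nothing more can be done
None
```

The rest is laid flat on its blocks with the pawl swung out, and I've handed the job in at about 13 s.

- **Lift:** I gripped the bar with the rest in the second notch (a ≈ 0.46) and raised it past the third.
- **Buffer:** I pressed it in to about 16 N along the arc, roughly 13 N above the free lift. The picture then showed the pawl swung out by itself.
- **Lowering:** I kept hold of the bar all the way down along the arc, then opened the jaws part way and backed off upwards.

**Last checks:**
- The last picture shows the panel on its blocks, the pawl out and the gripper well clear.
- The flange and wood block were found within 3 pixels of where they started. I only judged the tee by eye, in the top view just after I let go.

**What disagreed or failed:**
- **Last few millimetres of lowering:** the arm stopped about 4 mm above the height I expected. The wrist force still read about 5 N downward, not the upward push of resting on the blocks. The picture showed the rest flat. When I opened the jaws the hand sprang back about 4 mm, and the rest still looked flat afterwards.
- **Finder:** it missed the bar in the final picture. In the picture before that, the bar was within about 2 pixels of its predicted flat position.
- **Refused move:** one retreat call was malformed and refused, so I sent a simpler one.

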